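# Gauge a hat-stand peg in the taper slot and hang it in its rack hole

### The job

Take the peg that stands alone in the small block and slide its shank upright into the taper gauge from the open mouth, pushing the brass pointer ahead of it, until it wedges snugly between both bars, without forcing it. Draw it back out, leave the pointer where the shank left it, and hang the peg in the free rack hole of the size the pointer shows (thin: lowest step, middle: middle step, thick: highest step), collar down on the wood. Leave the two pegs in the double block and everything else where they are.

Things in the scene. Friction and masses are not known exactly. Their poses are not given: they have to be found in the camera images.
- peg_a: turned beech stand peg, 30 g, one of three alike but for the shank. Spigot to grip: 22 mm across, z 6 to 48 mm; collar 34 mm across, z 0 to 6; round shank z 0 to -60 with bevelled foot, 13, 15 or 17 mm thick (one peg of each; which is not known and cannot be judged by eye). Origin on the axis under the collar, z up. Hangs by its collar in a block; which peg is in which block changes
- peg_b: turned beech stand peg, 30 g, one of three alike but for the shank. Spigot to grip: 22 mm across, z 6 to 48 mm; collar 34 mm across, z 0 to 6; round shank z 0 to -60 with bevelled foot, 13, 15 or 17 mm thick (one peg of each; which is not known and cannot be judged by eye). Origin on the axis under the collar, z up. Hangs by its collar in a block; which peg is in which block changes
- peg_c: turned beech stand peg, 30 g, one of three alike but for the shank. Spigot to grip: 22 mm across, z 6 to 48 mm; collar 34 mm across, z 0 to 6; round shank z 0 to -60 with bevelled foot, 13, 15 or 17 mm thick (one peg of each; which is not known and cannot be judged by eye). Origin on the axis under the collar, z up. Hangs by its collar in a block; which peg is in which block changes
- solo_block: beech block 66 x 66 x 75 mm with one 23 mm hole in its top, holding the single peg to be gauged; fixed. Origin at the centre of its underside; the peg hangs at its centre with the collar on its top, at height 75 mm
- pair_block: beech block 66 x 140 x 75 mm with two holes 72 mm apart, holding the two pegs that stay; fixed. Origin at the centre of its underside, y along the block
- gauge: bench taper gauge of bare metal, fixed: two flat steel bars with thin scale plates on them lie in a narrowing V on four posts, top face 85 mm above the table, over a 190 x 116 mm base plate (top at 10 mm); a shank has free room beneath the slot up to the pointer's yoke. Origin at the centre of the underside; x runs along the slot from its open mouth to its narrow end, z up
- bar_p: the gauge's steel bar on the slot's +y side: 140 mm long, 30 mm wide, 8 mm thick, with a flared lip at the mouth. On it lies a 2.5 mm aluminium scale plate, set back 1.5 mm from the slot, top at 85 mm, on which a collar can slide; the bar's edge touches the shank. Origin and axes as the gauge's
- bar_n: the same bar on the slot's -y side. Two long dark lines cut across both scale plates, 60 and 80 mm from the mouth along x, part the sizes (short ticks are 5 mm apart): a thick (17 mm) shank wedges short of the first line, its axis about 50 mm from the mouth; a middle (15 mm) one between the lines, at about 70 mm; a thin (13 mm) one beyond the second, at about 90 mm
- pointer (a joint): the gauge's brass pointer, m: a yoke that slides on two rods under the bars (drag about 1 N) and stays where left. A shank in the slot pushes its near face (height 36 to 58 mm) ahead of it; two brass tips at the bars' outer edges then stand level with the shank's axis within 1 mm. Joint + 0.025 = distance of the tips from the mouth along x; starts at 0 to 0.012
- mouth (a point): middle of the slot's mouth, on the top face (height 85 mm), 70 mm from the gauge origin along -x; axes as the gauge's. The slot is 22 mm wide here and narrows evenly by 1 mm per 10 mm of x. In front two flared lips lead in over 22 mm from about 48 mm width. Held stiffly 1 mm off the slot's middle, a shank rubs on one bar some 20 mm before it truly wedges on both
- rack: stepped beech peg rack, 162 x 144 mm, fixed: three steps 54 mm deep, 75, 85 and 95 mm high, rising along its x (away from the robot); each has two holes 72 mm apart along y: at +y (robot's left) free, at -y filled by a stored peg of that step's size. Origin at the centre of its underside
- hole_thin (a point): free hole in the lowest, nearest step of the rack, bore 16 mm, 68 mm deep, for 13 mm shanks. The point is the centre of the hole's mouth, on the top face of the step: a hung peg's origin lies there. Axes as the rack's
- hole_mid (a point): free hole in the middle step of the rack, bore 18 mm, 68 mm deep, for 15 mm shanks. The point is the centre of the hole's mouth, on the top face of the step: a hung peg's origin lies there. Axes as the rack's
- hole_thick (a point): free hole in the highest, farthest step of the rack, bore 20 mm, 68 mm deep, for 17 mm shanks. The point is the centre of the hole's mouth, on the top face of the step: a hung peg's origin lies there. Axes as the rack's
- stored_thin: stored peg in the lowest step: same shape as the other pegs, origin at the underside of its collar; a bystander
- stored_mid: stored peg in the middle step: same shape as the other pegs, origin at the underside of its collar; a bystander
- stored_thick: stored peg in the highest step: same shape as the other pegs, origin at the underside of its collar; a bystander
- spool_white: white thread spool, upright, 32 mm across, 50 mm tall; a bystander, origin at its underside
- spool_black: black thread spool, upright, 32 mm across, 50 mm tall; a bystander, origin at its underside
- pin_tin: round steel pin tin, 70 mm across, 30 mm tall; a bystander, origin at its underside
- thimble: steel thimble, 20 mm across, 22 mm tall; a bystander, origin at its underside
- brush: brush lying on the table; a bystander, origin at its underside
- shears: shears lying flat, 200 mm long; a bystander, origin at its underside
- chalk: flat tailor's chalk, 45 x 30 x 12 mm; a bystander, origin at its underside
Not all that is in view belongs to the job. What is shaped like the solo_block but grey or turquoise is not meant.

How it is judged:
By the outcome, as a careful person would: the job done as asked, in the order asked, and still so for the second after the job is handed in, with the robot touching nothing.
It also fails if it takes over 72 s, if anything falls off the work surface, if the arm or the gripper's body presses on something with over 40 N, if the wrist force passes 120 N, or if a joint passes its speed limit or range.

### The arm

A 7-joint arm with a two-finger parallel gripper is mounted at the origin on the work surface. World frame = base frame: x ahead of the robot, y to its left, z up, the work surface at z = 0. Lengths are in m, angles in degrees, forces in N, time in s.
With the tool pointing down it reaches from about 0.425 to 0.95 m from the base axis. Payload 4.7 kg.
Tool frame: the origin (TCP) lies midway between the tips of the shut fingers; the grasp point (between the pads) lies 19 mm behind it (bot.tcp_to_grasp is the distance from the TCP to the grasp point, in m); z points along the fingers, y is the direction in which the jaws open and shut (so a half turn about z gives the same grasp; the last joint's range is limited). The gripper opens to 85 mm and grips with 20 to 120 N. Pads are 22 mm wide; open, the fingers measure 114 mm over their backs; the gripper's body (76 mm by 85 mm) begins 54 mm behind the grasp point. The pads swing forward as they close: fully open they stand 13 mm farther back than shut.
Start: joints at [-74.708, 26.849, -2.785, 87.806, 1.381, 65.374, -4.715], TCP at [0.197, 0.646, 0.231] pointing down, gripper open.
Joint ranges: [-148.3, 148.3], [-19.14, 114.17], [-79.39, 73.82], [5.75, 140.21], [-59.74, 239.74], [12.07, 113.84], [-152.46, 152.46]. Speed limits (degrees/s): [147.25, 147.25, 180, 180, 180, 180, 180].

### API

Orientations are given as [roll, pitch, yaw] about the fixed x, y, z axes, in that order (R = Rz(yaw) Ry(pitch) Rx(roll)).
In Python, from plant import bot gives the robot as it stands. Calls block until the motion is done:
- bot.move_pose(position, orientation): joint-space move of the TCP to a pose.
- bot.movel(position, frame=None, feed=0.15): straight line of the TCP; frame=None keeps the orientation; feed is the mean speed in m/s.
- bot.goto_joints(angles): joint-space move.
- bot.gripper_open() and bot.clamp(grip_force=None): open the fingers fully, or close them until they stop; grip_force is the grip in N (None keeps the last).
- bot.hold(seconds).
- bot.ik(position, orientation): joint angles nearest the present ones, or None.
- bot.grab_frame(name): name is "scene" or "side" or "wrist"; returns the picture (400x640x3 uint8, red, green, blue); there is no depth.
- bot.camera_info(name): a dict with "mtx" (3x3 intrinsics, pixels), "xyz" and "attitude" of the camera in the world. Camera axes: x right, y down, z forward; pixel columns grow to the right and rows downward; lengths in m; the calibration is good to about 2 mm. A picture is of the moment at which its call begins: read the wrist's pose just before it. camera_info takes no time and is no camera call; for the wrist camera it gives the pose at the moment of the call.
A pose or a line that the arm cannot do raises bot.Unreachable and nothing moves.
- bot.job_done(): hands the job in, once; it reports no verdict.
Readings, each from a call of its own:
- bot.get_t(): time.
- bot.get_joint_pos(): joint angles.
- bot.get_joint_vel(): joint speeds.
- bot.get_effort(): joint torques, N m.
- bot.get_tcp_pos(): TCP position.
- bot.get_tcp_rot(): TCP orientation.
- bot.get_ft_force(): force on the tool from outside, world axes, zero at the start.
- bot.get_torque(): the same for the moment, N m.
- bot.get_width(): opening from 0.0 (shut) to 1.0 (fully open).
Only numpy, scipy, OpenCV 4.12 (cv2) and the standard library are available. Lean on these libraries where they do the work, as an engineer would, in place of code of your own. Each camera call takes 0.05 s, during which the arm holds its last target.

## Working session

There is one attempt and no reset: what is moved stays moved. The work goes in short steps, each a Python script; the robot and the scene stay as the last script left them, time stands still between calls to the robot, and variables do not carry over. Pictures are saved under pics/ and viewed, and the job is handed in when it is done.

```bash
ls; mkdir -p pics; python3 - <<'E'
from plant import bot
import cv2
for n in ("scene","side","wrist"):
    print(n,bot.camera_info(n))
    cv2.imwrite(f"pics/{n}0.png",bot.grab_frame(n)[:,:,::-1])
print(bot.get_t(),bot.get_tcp_pos(),bot.get_tcp_rot(),bot.tcp_to_grasp,bot.get_ft_force())
E
```

```text
pics
scene {'mtx': array([[432.19415467,   0.        , 314.91891587],
       [  0.        , 432.19415467, 200.1383005 ],
       [  0.        ,   0.        ,   1.        ]]), 'xyz': array([ 1.29692001, -0.09906532,  1.28376285]), 'attitude': array([-146.42990831,    0.64052881,   76.1768504 ])}
side {'mtx': array([[468.24987584,   0.        , 317.74572931],
       [  0.        , 468.24987584, 195.31404419],
       [  0.        ,   0.        ,   1.        ]]), 'xyz': array([-0.17121041, -0.62713245,  0.89641833]), 'attitude': array([-128.65646403,   -0.20118835,  -44.89603329])}
wrist {'mtx': array([[280.34847577,   0.        , 322.71808429],
       [  0.        , 280.34847577, 198.96788523],
       [  0.        ,   0.        ,   1.        ]]), 'xyz': array([0.13049805, 0.66636824, 0.37312638]), 'attitude': array([1.64041059e+02, 4.69875535e-02, 7.30117784e+01])}
0.15 [0.19661503 0.64524811 0.23046625] [-1.79911056e+02  1.72653914e-03  1.63051251e+02] 0.0187 [0.32715242 0.5062407  0.55942588]
```

View pics/scene0.png

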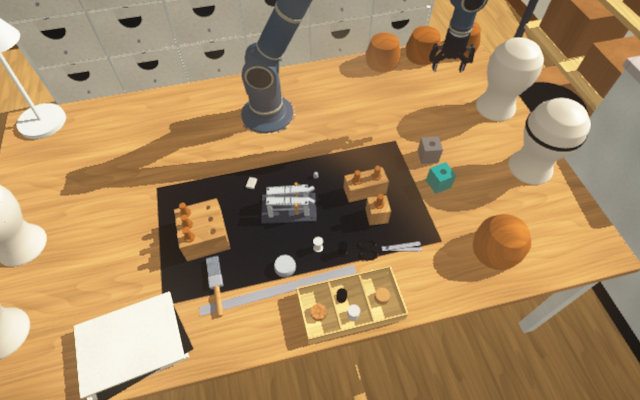

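View pics/side0.png

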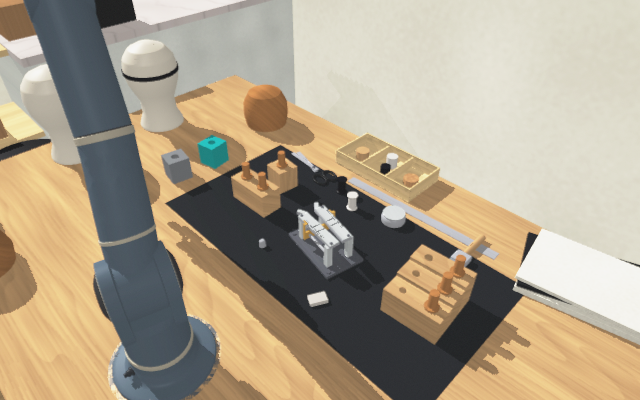

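View pics/wrist0.png

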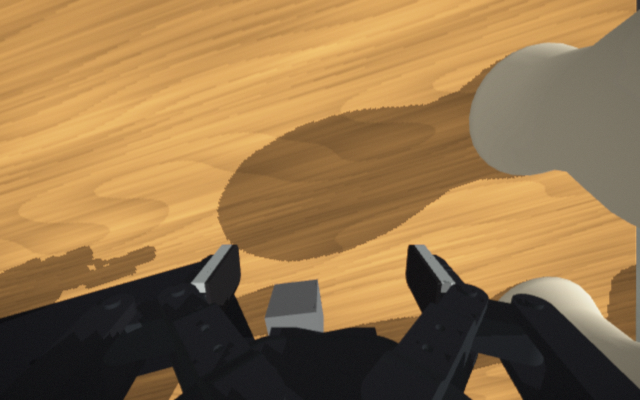

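```bash
cat > h.py <<'E'
import numpy as np, cv2
from scipy.spatial.transform import Rotation as Ro
def RT(ci): return Ro.from_euler('xyz',ci['attitude'],degrees=True).as_matrix()
def px(ci,u,v,z):
    d=RT(ci)@np.linalg.inv(ci['mtx'])@np.array([u,v,1.])
    c=np.array(ci['xyz']); return c+d*(z-c[2])/d[2]
def proj(ci,P):
    P=np.atleast_2d(P); q=(P-np.array(ci['xyz']))@RT(ci); q=q@ci['mtx'].T
    return q[:,:2]/q[:,2:]
def crop(img,x0,y0,x1,y1,s,name):
    cv2.imwrite(name,cv2.resize(img[y0:y1,x0:x1,::-1],None,fx=s,fy=s,interpolation=cv2.INTER_CUBIC))
E
python3 - <<'E'
import cv2
from h import *
from plant import bot
im=cv2.imread('pics/scene0.png')[:,:,::-1]
crop(im,155,150,285,270,6,'pics/s_a.png'); crop(im,250,150,410,260,5,'pics/s_b.png')
ci=bot.camera_info('scene')
print('base check',px(ci,268,113,0))
for n,u,v,z in [('solopeg top',379,199,.123),('gauge',290,193,.085),('rack',200,225,.09),('pair1',357,174,.123)]:
    print(n,px(ci,u,v,z))
E
```

```text
base check [-0.00014572  0.00608048  0.        ]
solopeg top [0.59230599 0.27363525 0.123     ]
gauge [0.4724701  0.00353886 0.085     ]
rack [ 0.5265949  -0.30251315  0.09      ]
pair1 [0.47832269 0.23433798 0.123     ]
```

View pics/s_a.png

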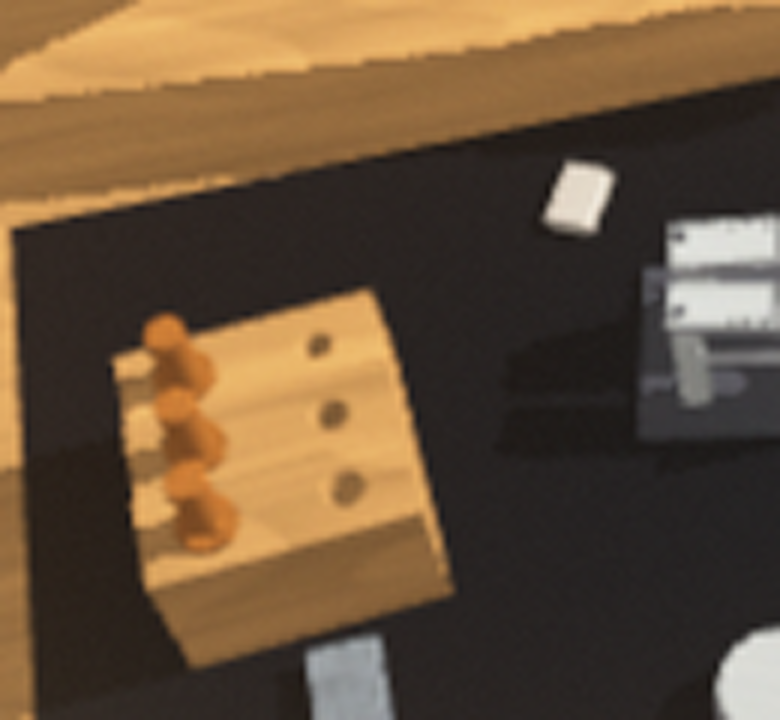

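View pics/s_b.png

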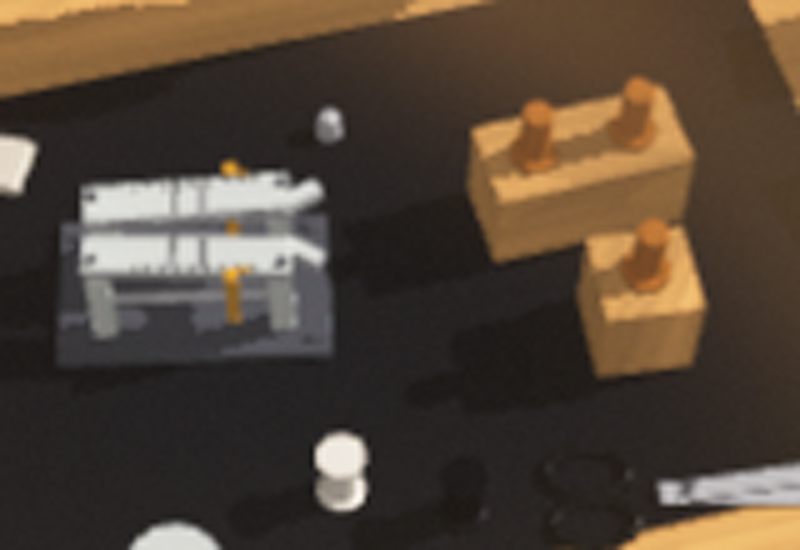

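```bash
cat >> h.py <<'E'
def shot(bot,tag):
    import json
    ci=bot.camera_info('wrist'); im=bot.grab_frame('wrist')
    cv2.imwrite(f'pics/{tag}.png',im[:,:,::-1])
    json.dump({k:np.array(v).tolist() for k,v in ci.items()},open(f'pics/{tag}.json','w'))
def load(tag):
    import json
    return {k:np.array(v) for k,v in json.load(open(f'pics/{tag}.json')).items()}, cv2.imread(f'pics/{tag}.png')[:,:,::-1]
E
python3 - <<'E'
from h import *
from plant import bot
for yaw in (90,-90):
  for p in ([.59,.27,.25],[.47,.0,.25],[.53,-.28,.25],[.47,.1,.12]):
    print(yaw,p,bot.ik(p,[180,0,yaw]))
E
```

```text
90 [0.59, 0.27, 0.25] [-44.35387393  24.34428975  22.48494178  91.52354554  -9.92858408
  66.1106923  -19.63751211]
90 [0.47, 0.0, 0.25] [-38.95917658   6.48562261  37.30850399 114.91059537  -4.53411953
  60.00057676   0.44271489]
90 [0.53, -0.28, 0.25] [-14.34812731  25.24882319  52.79272977  99.46226037 -21.79127643
  66.22678561  44.7958094 ]
90 [0.47, 0.1, 0.12] [-38.68412217  17.86584593  26.08189361 121.3958014  -11.40094883
  43.02715924  -5.31758799]
-90 [0.59, 0.27, 0.25] [-19.44362101  24.16279304 -12.36866671  89.9116189    5.48551397
  66.52043163 147.05096164]
-90 [0.47, 0.0, 0.25] None
-90 [0.53, -0.28, 0.25] [ -20.34596627   29.92709313   64.00706575   99.71960395  -28.75232033
   68.78774649 -128.47938647]
-90 [0.47, 0.1, 0.12] [ 34.51429384  32.9520131  -67.15891742 117.63747739  37.83493012
  54.80912071 127.05621487]
```

```bash
python3 - <<'E'
from h import *
from plant import bot
t=bot.get_t()
bot.move_pose([.58,.27,.26],[180,0,90]); bot.hold(.2); shot(bot,'w1')
bot.move_pose([.50,.02,.26],[180,0,90]); bot.hold(.2); shot(bot,'w2')
bot.move_pose([.53,-.27,.26],[180,0,90]); bot.hold(.2); shot(bot,'w3')
print(t,bot.get_t(),bot.get_joint_pos())
E
```

```text
0.15 4.9917 [ -7.08932748  20.68858679  39.56529571  98.95950457 -14.35491591
  65.50739606  36.803591  ]
```

View pics/w1.png

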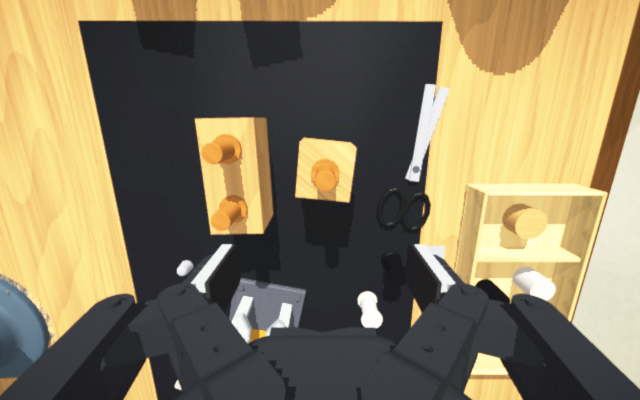

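View pics/w2.png

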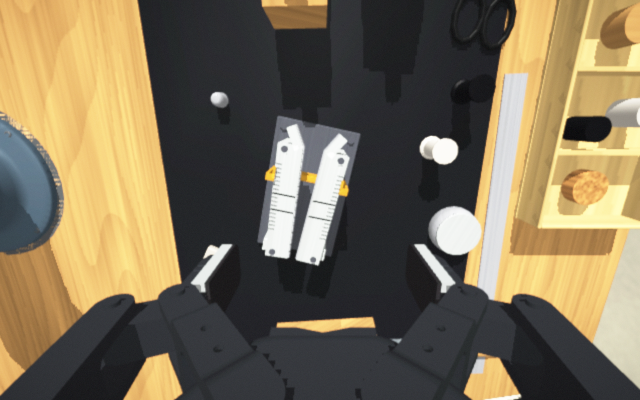

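View pics/w3.png

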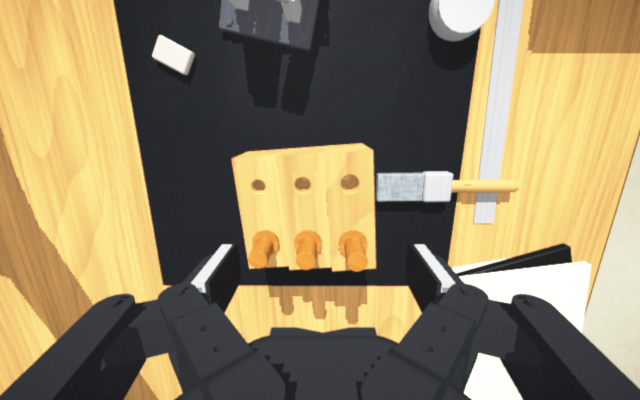

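```bash
python3 - <<'E'
from h import *
for t,b,s in (('w1',(280,120,380,220),7),('w2',(240,105,380,275),4),('w3',(225,135,385,280),5)):
    c,i=load(t); crop(i,*b,s,f'pics/{t}c.png')
E
```

```text
(no output)
```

View pics/w1c.png

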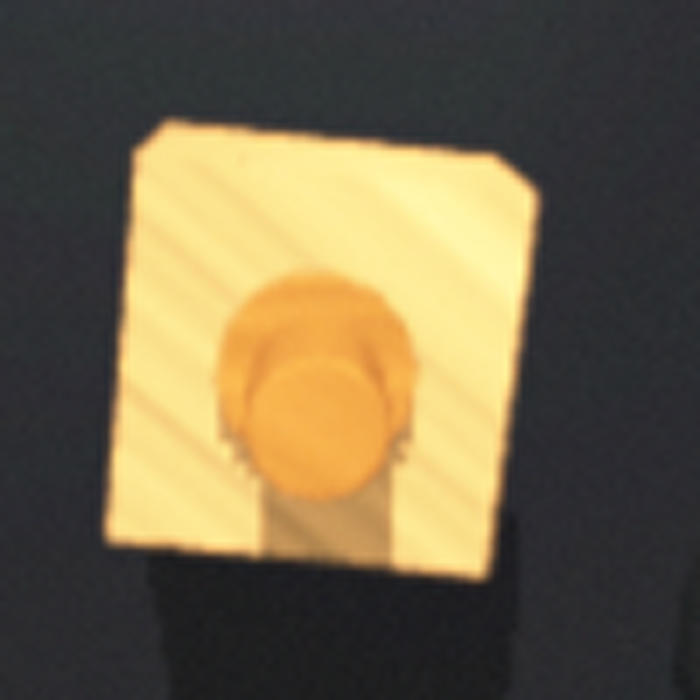

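View pics/w2c.png

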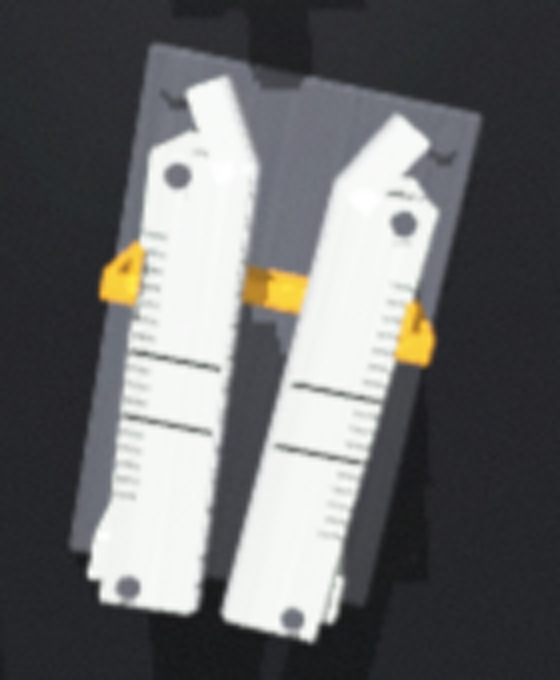

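View pics/w3c.png

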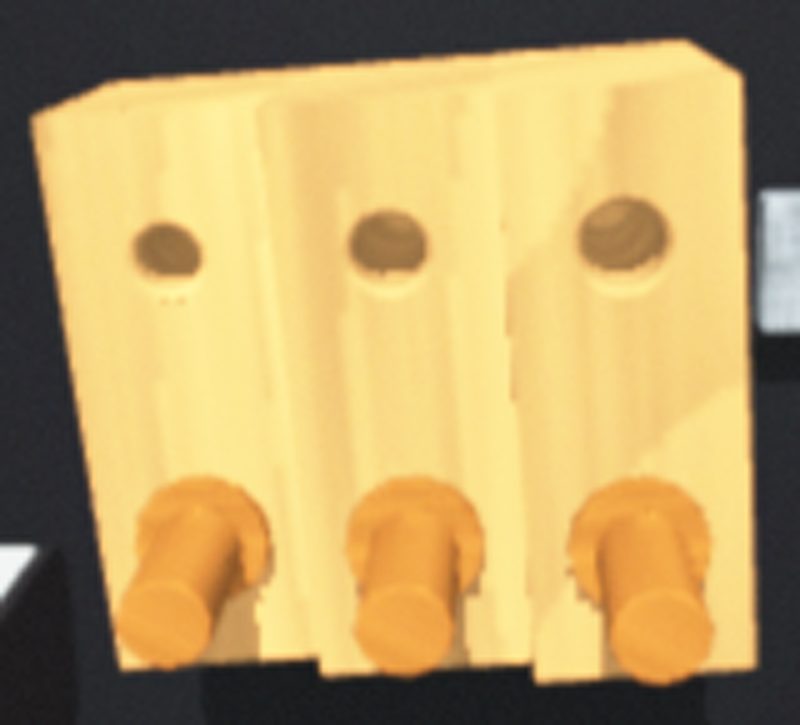

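```bash
cat > est.py <<'E'
from h import *
from scipy.optimize import least_squares
c,_=load('w1')
print('solo top',px(c,280+317/7,120+427/7,.123),'collar',px(c,280+317/7,120+368/7,.081))
c,_=load('w2')
f=lambda p,z=.085: px(c,240+p[0]/4,105+p[1]/4,z)
for n,p in (('scr mouth',(291,199.5)),('60',(255.7,376.5)),('80',(243.3,439.5)),('scr end',(210,603))): print(n,f(p))
A,B=f((291,199.5)),f((210,603)); d=(B-A)/np.linalg.norm(B-A); print('len',np.linalg.norm(B-A),'yaw',np.degrees(np.arctan2(d[1],d[0])))
for p in ((255.7,376.5),(243.3,439.5)): print((f(p)-A)@d, np.cross(d,f(p)-A)[2])
c3,_=load('w3')
obs=np.array([(164,625),(404,630),(662,638),(168,255),(389,252),(623,245)])/5+[225,135]
X=np.array([(-.054,-.036,.123),(0,-.036,.133),(.054,-.036,.143),(-.054,.036,.075),(0,.036,.085),(.054,.036,.095)])
def wd(q,X=X):
    cs,s=np.cos(q[2]),np.sin(q[2]); return np.c_[q[0]+cs*X[:,0]-s*X[:,1],q[1]+s*X[:,0]+cs*X[:,1],X[:,2]]
r=least_squares(lambda q:(proj(c3,wd(q))-obs).ravel(),[.53,-.3,0])
print('rack',r.x[:2],np.degrees(r.x[2])); print((r.fun.reshape(-1,2)).round(2)); print(wd(r.x)[3:])
E
python3 est.py
```

```text
solo top [0.58268468 0.28075702 0.123     ] collar [0.58305872 0.28165929 0.081     ]
scr mouth [0.48984964 0.05298343 0.085     ]
60 [0.47905057 0.00108551 0.085     ]
80 [ 0.47501766 -0.01853215  0.085     ]
scr end [ 0.46356198 -0.07255666  0.085     ]
len 0.12826283211635403 yaw -101.82665803610051
0.053009517110022615 6.672890308317969e-05
0.07303729117694195 0.00014009345078899553
rack [ 0.51066767 -0.30774589] 4.137958099136179
[[-0.22 -0.23]
 [-0.06  0.07]
 [ 0.04 -0.14]
 [-0.11  0.48]
 [-0.05 -0.12]
 [ 0.4  -0.  ]]
[[ 0.45421074 -0.27573627  0.075     ]
 [ 0.50806997 -0.27183973  0.085     ]
 [ 0.5619292  -0.26794319  0.095     ]]
```

```bash
python3 - <<'E'
from h import *
from plant import bot
o=[180,0,78.17]
bot.move_pose([.5829,.2812,.20],o)
bot.movel([.5829,.2812,.087],feed=.12)
f0=bot.get_ft_force()
bot.clamp(60); f1=bot.get_ft_force()
print(f0,f1,bot.get_width(),bot.get_tcp_pos(),bot.get_tcp_rot())
shot(bot,'g0')
bot.movel([.5829,.2812,.20],feed=.12); bot.hold(.2)
print(bot.get_ft_force(),bot.get_width(),bot.get_t()); shot(bot,'g1')
cv2.imwrite('pics/sc1.png',bot.grab_frame('side')[:,:,::-1])
E
```

```text
[-0.21446397 -0.09546405  0.94592898] [0.06225268 0.51942088 2.4846263 ] 0.24195205017925747 [0.58312772 0.28132638 0.08733381] [ 1.79975165e+02 -2.51244440e-02  7.81716731e+01]
[-0.95403433  0.06607818 -0.55707284] 0.2390848018678972 10.0417
```

View pics/g1.png

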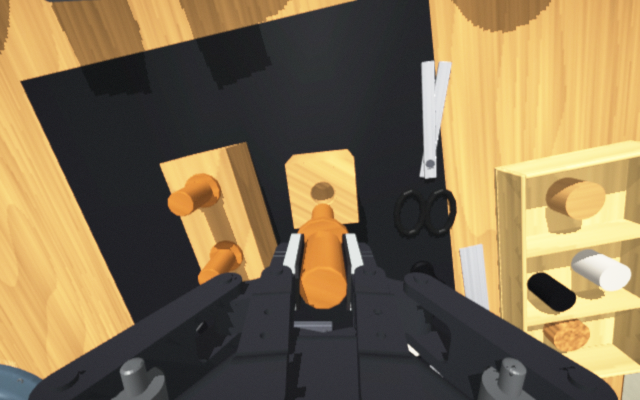

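View pics/sc1.png

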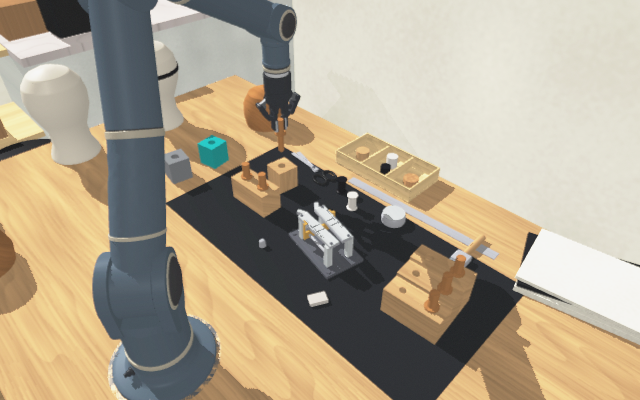

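```bash
python3 - <<'E'
from h import *
c,i=load('g1'); crop(i,270,190,380,320,6,'pics/g1c.png'); 
p=px(c,323,292,.200-.012+.048); d=np.array([np.cos(np.radians(78.17)),np.sin(np.radians(78.17))]);n=np.array([-d[1],d[0]])
e=p[:2]-[.5829,.2812]; print(p,'along xtool',e@d,'lat',e@n)
for t in (0,.048,-.06): print(proj(c,[.5829,.2812,.188+t]))
E
```

```text
[0.58268051 0.2792762  0.236     ] along xtool -0.0019279378199369463 lat -0.0001795651538291489
[[322.67446337 241.41344321]]
[[322.58216576 288.11678579]]
[[322.73658256 209.98062763]]
```

View pics/g1c.png

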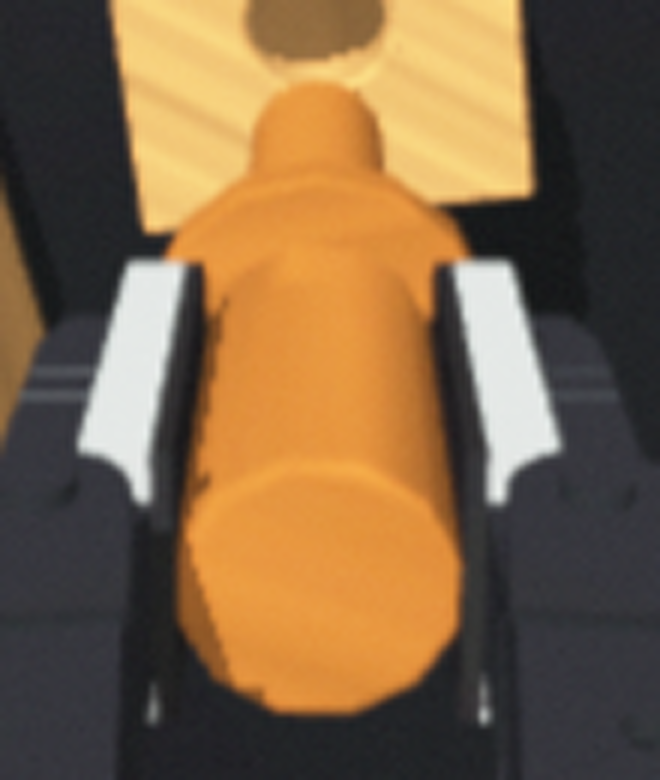

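```bash
cat > g.py <<'E'
from h import *
yaw=78.17; d=-np.array([np.cos(np.radians(yaw)),np.sin(np.radians(yaw))]); n=np.array([-d[1],d[0]])  # d: along slot
M=np.array([.47905,.00109])-.060*d
def P(s,l,z=.100): q=M+d*s+n*l; return [q[0],q[1],z]
def sl(b):
    q=np.array(b.get_tcp_pos()); e=q[:2]-M; return e@d,e@n,q[2]
def F(b,k=3,dt=.02):
    a=[]
    for _ in range(k): a.append(b.get_ft_force()); b.hold(dt)
    f=np.mean(a,0); return np.array([f[:2]@d,f[:2]@n,f[2]])
E
python3 - <<'E'
from g import *
from plant import bot
print(M)
bot.move_pose(P(-.045,0,.20),[180,0,yaw]); bot.movel(P(-.045,0),feed=.12); bot.hold(.2)
a=[bot.get_ft_force() for _ in range(3)]; print(a)
print(F(bot),bot.get_t(),sl(bot))
bot.movel(P(.0,0),feed=.06); print(F(bot),sl(bot))
bot.movel(P(.015,0),feed=.05); print(F(bot),sl(bot),bot.get_t())
shot(bot,'m0'); cv2.imwrite('pics/m0s.png',bot.grab_frame('scene')[:,:,::-1])
c,i=load('m0');crop(i,220,140,420,320,4,'pics/m0c.png')
E
```

```text
[0.49135051 0.05981561]
[array([-0.78887825, -0.17994449, -0.12297865]), array([-0.78887825, -0.17994449, -0.12297865]), array([-0.78887825, -0.17994449, -0.12297865])]
[-0.00717295 -0.42876585 -0.30577535] 12.175 (np.float64(-0.045217252841279025), np.float64(0.00033014706381536384), np.float64(0.10059862075755949))
[ 0.31361593 -0.37894066  0.08201365] (np.float64(-0.000485913372944105), np.float64(4.907701446645545e-05), np.float64(0.09999571585198755))
[ 0.35364741  0.11543819 -0.44103248] (np.float64(0.015074625654593447), np.float64(3.8136326900647857e-05), np.float64(0.10002288473008834)) 13.625
```

View pics/m0c.png

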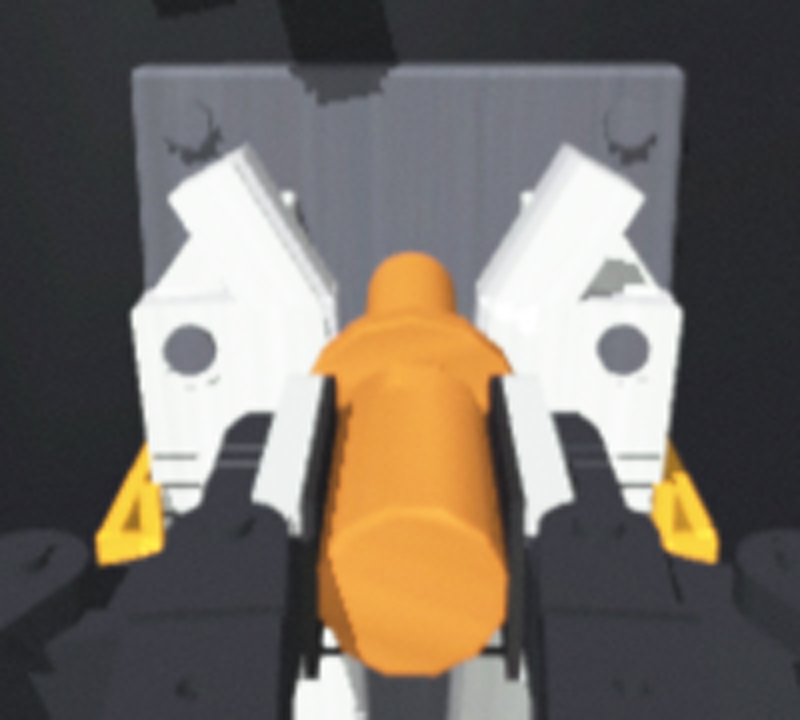

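```bash
python3 - <<'E'
from g import *
from plant import bot
S=.025
bot.movel(P(S,0),feed=.05); b=F(bot); print('base',b)
res=[]
for sg in (1,-1):
    l=0
    bot.movel(P(S,0),feed=.03)
    log=[]
    while abs(l)<.0045:
        l+=sg*.0004; bot.movel(P(S,l),feed=.02)
        f=F(bot,2)-b; log.append((round(l*1e3,1),round(f[1],1),round(sl(bot)[1]*1e3,2)))
        if abs(f[1])>2.5: break
    print(log[-7:]); res.append(l)
bot.movel(P(S,sum(res)/2),feed=.03)
print(F(bot)-b,sl(bot),bot.get_t())
E
```

```text
base [-0.07952218  0.19490623  0.21732968]
[(0.4, np.float64(-0.4), np.float64(0.45)), (0.8, np.float64(-1.2), np.float64(0.55)), (1.2, np.float64(-2.6), np.float64(0.65))]
[(-0.4, np.float64(0.1), np.float64(-0.18)), (-0.8, np.float64(-0.2), np.float64(-0.8)), (-1.2, np.float64(0.0), np.float64(-1.18)), (-1.6, np.float64(-0.4), np.float64(-1.64)), (-2.0, np.float64(-0.4), np.float64(-1.92)), (-2.4, np.float64(1.2), np.float64(-2.01)), (-2.8, np.float64(3.2), np.float64(-2.12))]
[ 0.00204877  0.11676067 -0.81590217] (np.float64(0.025084817928932114), np.float64(-0.0015872203591654746), np.float64(0.09974910063473974)) 17.7583
```

```bash
python3 - <<'E'
from g import *
from plant import bot
l=-.00073
bot.movel(P(.025,l),feed=.02); bot.hold(.2); b=F(bot); print('base',b,sl(bot))
s=.025; prev=0
while s<.095:
    s+=.0025 if s<.042 else .001
    bot.movel(P(s,l),feed=.03); f=F(bot,3)-b; q=sl(bot)
    print(round(s*1e3,1),f.round(1),(np.array(q[:2])*1e3).round(2))
    if f[0]<-6: break
    if abs(f[1])>1.2: l+=np.sign(f[1])*min(.0004,abs(f[1])*.0002); print('  l',l*1e3)
print(bot.get_t()); shot(bot,'k0'); c,i=load('k0');crop(i,220,140,420,320,4,'pics/k0c.png')
cv2.imwrite('pics/k0s.png',bot.grab_frame('scene')[:,:,::-1]); crop(bot.grab_frame('side'),270,180,390,290,6,'pics/k0side.png')
E
```

```text
base [-0.11655413  0.19576708 -0.17341004] (np.float64(0.02500877248036904), np.float64(-0.0007691796780031988), np.float64(0.09999791440293665))
27.5 [ 0.1 -0.6 -0.5] [27.65 -0.73]
30.0 [-0.6 -0.3 -0.4] [30.12 -0.72]
32.5 [-0.1 -0.1  0. ] [32.65 -0.71]
35.0 [-0.3  0.3  0.1] [35.22 -0.71]
37.5 [-0.1  0.2  0.1] [37.7  -0.73]
40.0 [ 0.1 -0.5 -0.5] [40.2  -0.71]
42.5 [-0.1  0.2 -0.2] [42.7  -0.73]
43.5 [-0.2 -0.4 -0.1] [43.51 -0.73]
44.5 [-0.4  0.4 -0.1] [44.51 -0.71]
45.5 [-0.8  0.1  0.1] [45.58 -0.71]
46.5 [-0.2  0.3 -0.5] [46.6  -0.72]
47.5 [-0.4  0.1 -0. ] [47.6  -0.74]
48.5 [-0.6 -0.3 -0.6] [48.59 -0.74]
49.5 [-0.4 -0.2 -0.3] [49.51 -0.71]
50.5 [-1.5 -0.  -0.5] [50.3  -0.68]
51.5 [-3.4  0.1 -0.5] [51.1  -0.71]
52.5 [-5.2 -0.5 -0.2] [51.92 -0.69]
53.5 [-5.5 -0.6 -0.3] [52.63 -0.69]
54.5 [-6.6 -0.3 -0.7] [53.21 -0.71]
23.9583
```

View pics/k0c.png

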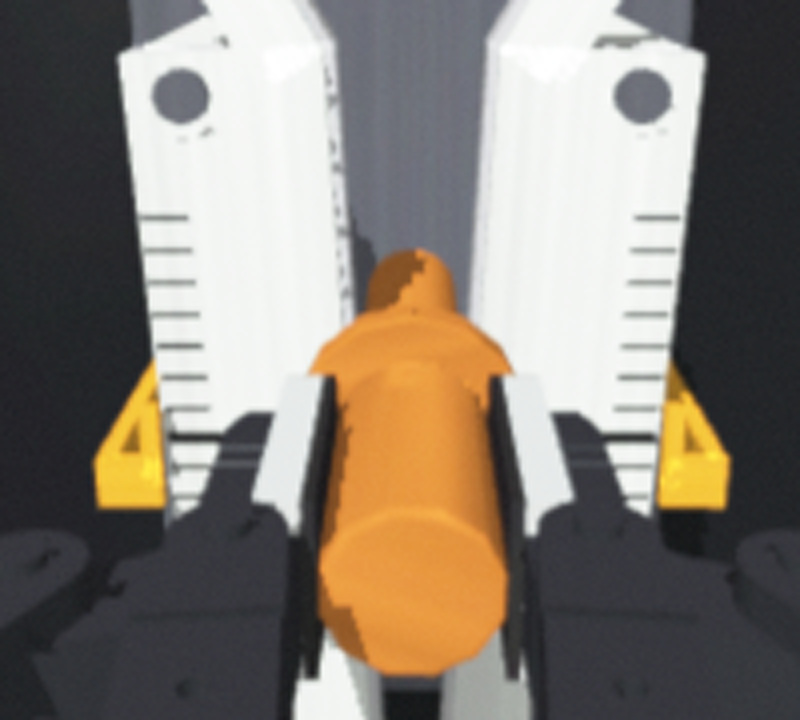

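View pics/k0side.png

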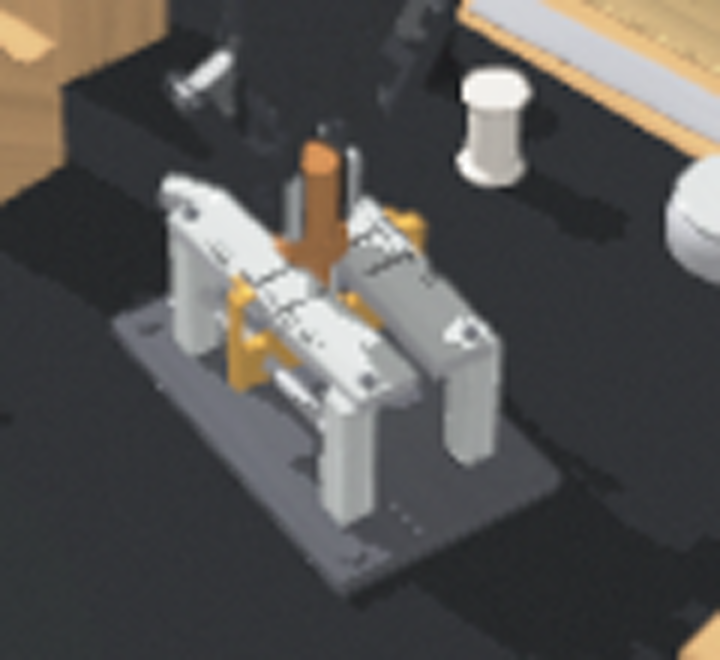

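```bash
python3 - <<'E'
from g import *
from plant import bot
l=-.00073
bot.movel(P(.050,l),feed=.03); print(F(bot),sl(bot))
bot.movel(P(.025,l),feed=.04); print(F(bot),sl(bot))
bot.movel(P(-.055,l),feed=.08); print(F(bot),sl(bot))
bot.movel(P(-.055,l,.20),feed=.15); bot.hold(.1)
print(bot.get_t(),bot.get_width()); shot(bot,'r0'); c,i=load('r0');crop(i,220,120,420,320,4,'pics/r0c.png')
crop(i,270,190,380,320,6,'pics/r0p.png')
crop(bot.grab_frame('scene'),255,160,345,240,8,'pics/r0s.png'); crop(bot.grab_frame('side'),270,180,390,290,6,'pics/r0side.png')
E
```

```text
[2.42171448 0.27392491 0.44093956] (np.float64(0.05156368998160338), np.float64(-0.0006966695650051091), np.float64(0.09996068570238267))
[ 0.29071955  0.60328549 -0.08471234] (np.float64(0.025194554075163612), np.float64(-0.0007602450582071488), np.float64(0.10000219716371714))
[ 0.51286295 -0.4298953  -0.41365913] (np.float64(-0.05423971751463259), np.float64(-0.0006816494376290835), np.float64(0.10001773522563226))
27.4 0.24492907932010174
```

View pics/r0c.png

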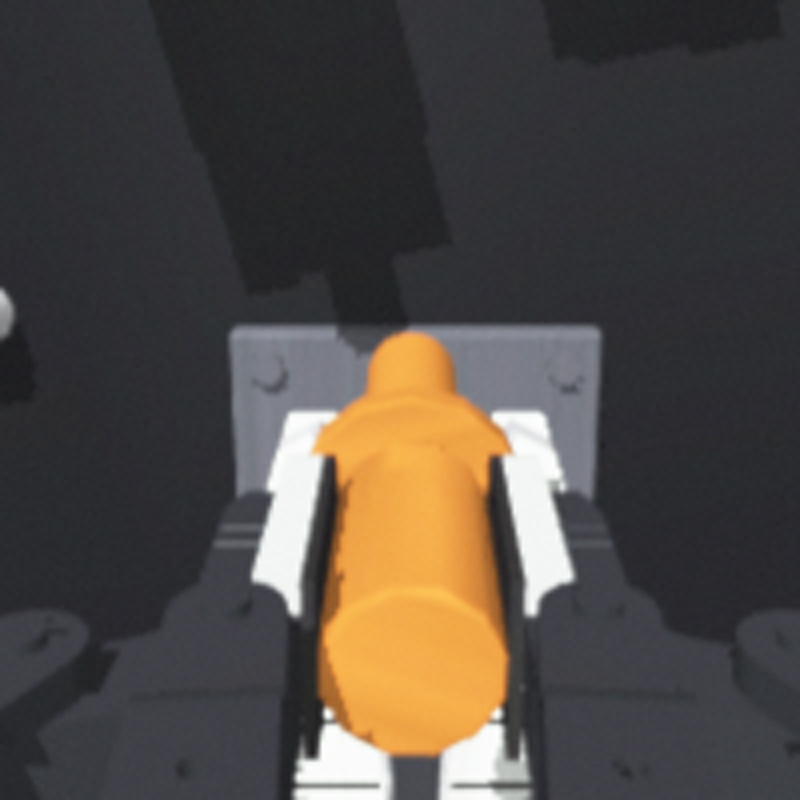

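View pics/r0p.png

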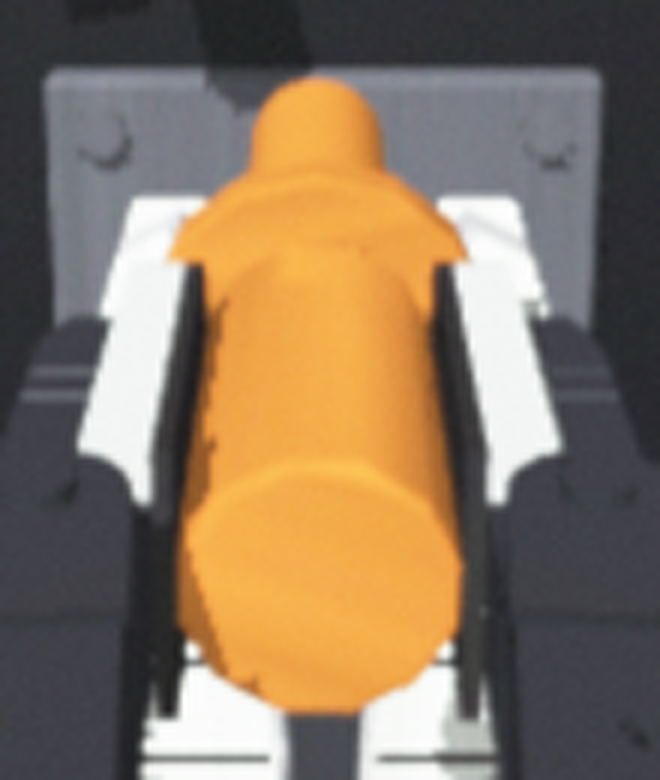

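View pics/r0s.png

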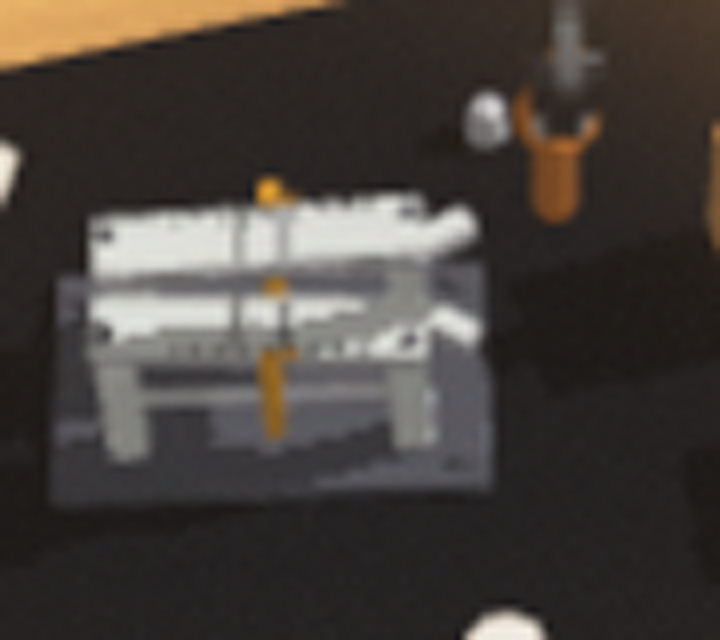

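View pics/r0side.png

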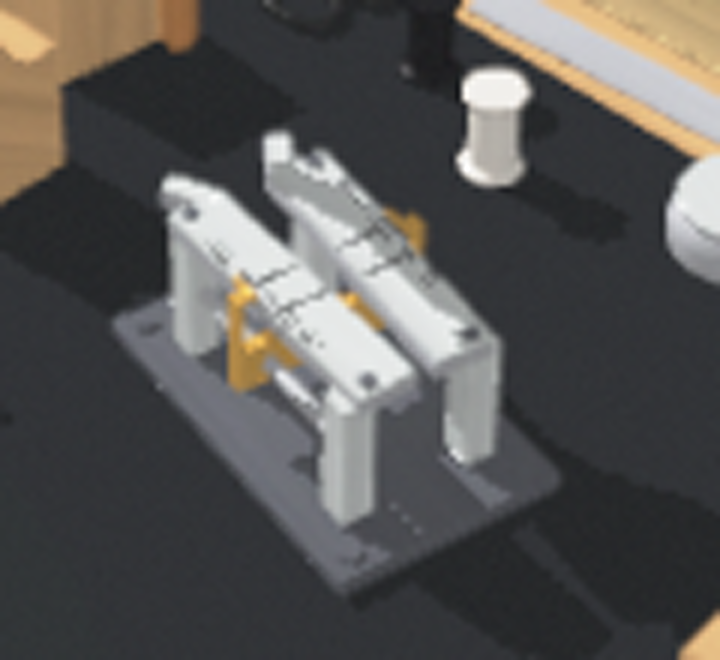

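```bash
python3 - <<'E'
from g import *
from plant import bot
bot.movel(P(-.055,0,.25),feed=.2)
bot.move_pose([.48,-.10,.25],[180,0,yaw]); bot.hold(.15); shot(bot,'q0'); c,i=load('q0');crop(i,230,20,400,200,4,'pics/q0c.png')
print(bot.get_t())
E
```

```text
29.0167
```

View pics/q0c.png

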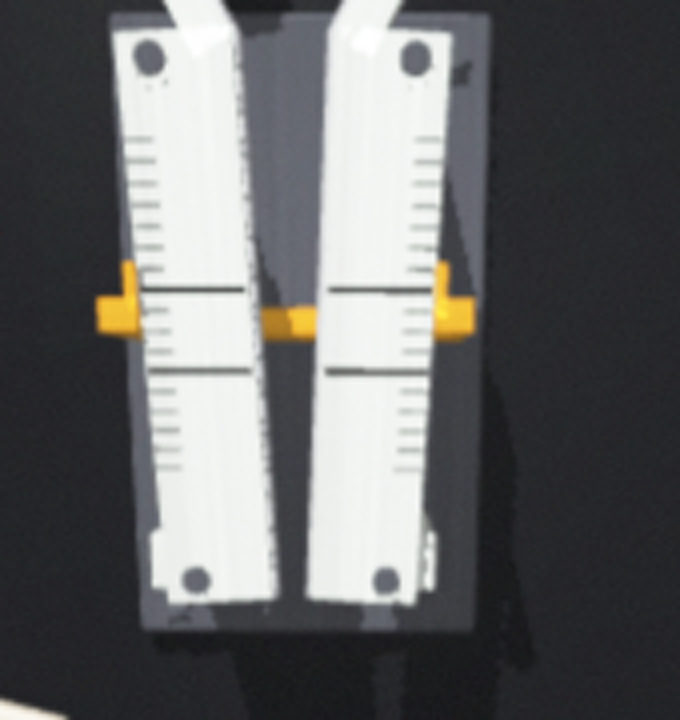

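```bash
python3 - <<'E'
from g import *
from plant import bot
H=np.array([.5619,-.2679]); o=[180,0,94.14]
bot.move_pose([*H,.25],o); bot.movel([*H,.200],feed=.1); bot.hold(.2); shot(bot,'v0'); c,i=load('v0');crop(i,270,120,380,240,6,'pics/v0c.png')
print(bot.get_t(),bot.get_tcp_pos(),F(bot))
a=np.linspace(0,2*np.pi,60); 
for r in (.010,):
    pts=proj(c,np.c_[H[0]+r*np.cos(a),H[1]+r*np.sin(a),0*a+.095]); im=cv2.imread('pics/v0c.png')
    cv2.polylines(im,[((pts-[270,120])*6).astype(np.int32)],True,(255,0,0),1); cv2.imwrite('pics/v0o.png',im)
p=np.array(bot.get_tcp_pos()); print(proj(c,[p[0],p[1],p[2]-.012-.06]),proj(c,[*H,.095]))
E
```

```text
30.6917 [ 0.56219199 -0.26815705  0.20065046] [-0.45951582  0.44685717 -0.42061728]
[[321.68687655 209.53404897]] [[321.53611146 198.03799917]]
```

View pics/v0o.png

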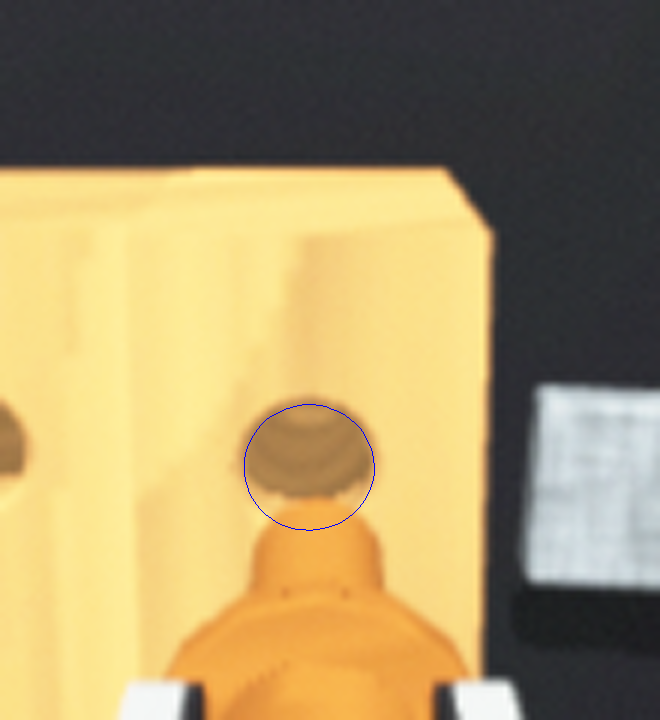

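```bash
python3 - <<'E'
from h import *
from plant import bot
H=np.array([.5611,-.2679])
bot.movel([*H,.200],feed=.05); bot.hold(.2)
def F():
    a=[]
    for _ in range(3): a.append(bot.get_ft_force()); bot.hold(.02)
    return np.mean(a,0)
b=F()
for z in (.172,.166,.162,.158,.150,.140,.130,.120,.113,.110,.109,.108,.107,.106):
    bot.movel([*H,z],feed=.04); f=F()-b; print(z,f.round(1),np.round(bot.get_tcp_pos(),4))
    if f[2]>4 or np.hypot(f[0],f[1])>5: break
print(bot.get_t())
shot(bot,'d0');c,i=load('d0');crop(i,220,120,420,320,4,'pics/d0c.png')
E
```

```text
0.172 [ 0.1  0.3 -0.5] [ 0.5613 -0.2681  0.1723]
0.166 [ 0.2 -0.6 -0.1] [ 0.561  -0.2679  0.1659]
0.162 [0.2 0.1 0.2] [ 0.561  -0.2679  0.1618]
0.158 [ 0.1 -0.2 -0.3] [ 0.561  -0.2679  0.1579]
0.15 [0.2 0.6 0.1] [ 0.561  -0.2679  0.1498]
0.14 [-0.1 -0.1 -0.5] [ 0.5611 -0.268   0.1399]
0.13 [ 0.2  0.3 -0.2] [ 0.5611 -0.268   0.1299]
0.12 [ 0.3 -0.1  0.1] [ 0.5611 -0.268   0.1199]
0.113 [ 0.4 -0.1 -0.2] [ 0.5611 -0.268   0.1129]
0.11 [-0.4  0.1 -0.6] [ 0.5611 -0.2679  0.11  ]
0.109 [-0.4  0.2 -0.2] [ 0.5611 -0.2679  0.109 ]
0.108 [ 0.2 -0.4 -0.5] [ 0.5611 -0.2679  0.108 ]
0.107 [-0.4 -0.   2.3] [ 0.5613 -0.2681  0.1073]
0.106 [-2.4  1.5  8.6] [ 0.5613 -0.2681  0.1073]
36.7167
```

View pics/d0c.png

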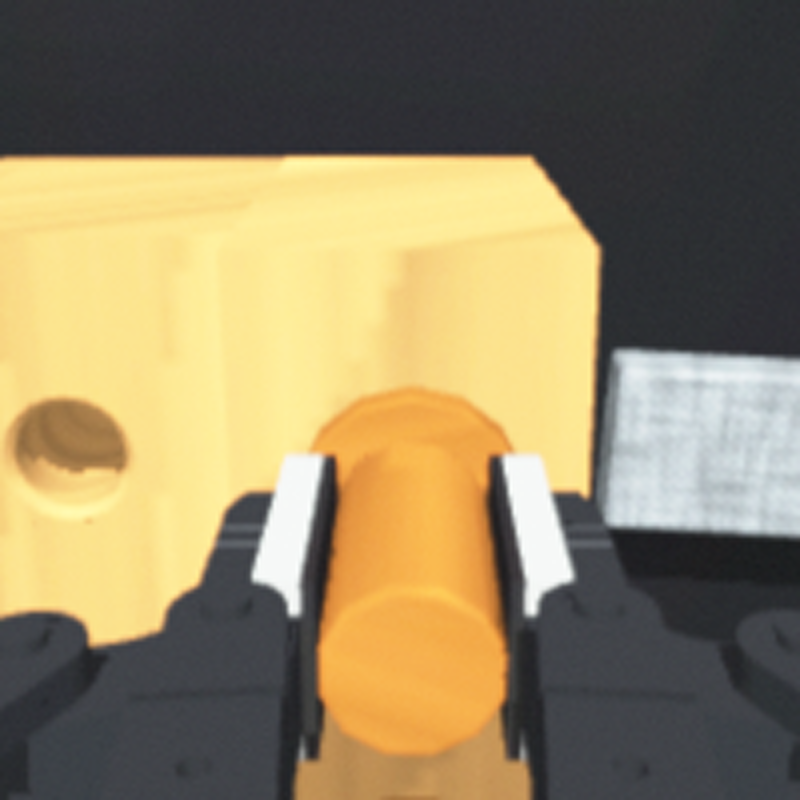

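Seated at the expected height (0.107) with no sideways load. Relieve, release, rise and check.

```bash
python3 - <<'E'
from h import *
from plant import bot
H=[.5611,-.2679]
bot.movel([*H,.1072],feed=.03); print(bot.get_ft_force())
bot.gripper_open(); bot.hold(.1); print(bot.get_width(),bot.get_ft_force())
bot.movel([*H,.25],feed=.12); print(bot.get_ft_force())
bot.move_pose([.53,-.27,.30],[180,0,90]); bot.hold(.2); shot(bot,'e0')
c,i=load('e0');crop(i,225,60,405,285,3,'pics/e0c.png')
X=np.array([.5611,-.2679,.095]); print(proj(c,[X,X+[0,0,.048]]))
cv2.imwrite('pics/e0s.png',cv2.resize(bot.grab_frame('side')[100:360,150:550,::-1],None,fx=2,fy=2))
print(bot.get_t())
E
```

```text
[-0.95116701  0.39388399  3.43717069]
0.9961435762708901 [-0.51674247  0.14681649  0.48387047]
[-0.43480738 -0.3762675   0.77635005]
[[347.29491838 176.59894923]
 [350.92219253 185.23652821]]
39.75
```

View pics/e0c.png

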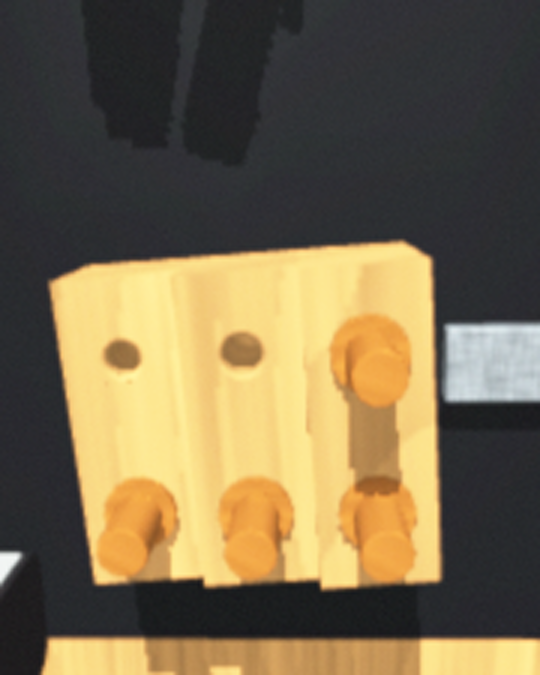

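View pics/e0s.png

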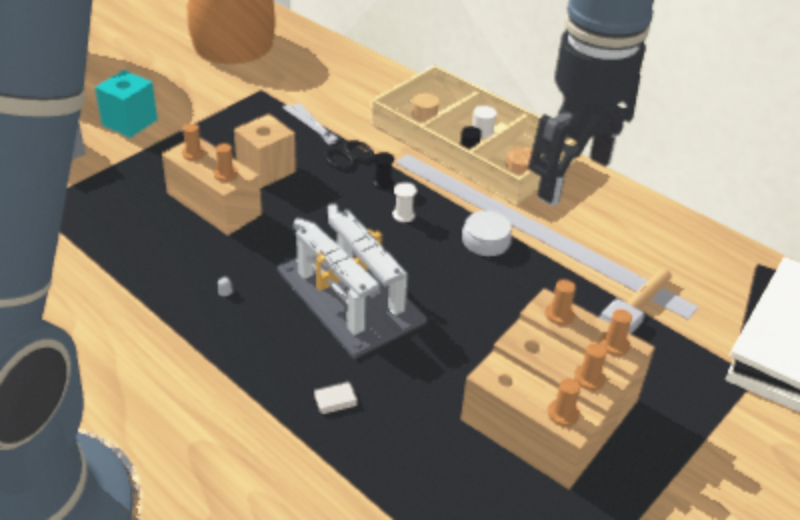

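```bash
python3 -c "
from plant import bot
bot.job_done()"
```

```text
the job is handed in; nothing more can be done
```

I gauged the solo peg as thick (17 mm), hung it in the free hole of the highest step, and handed the job in at about 40 s.

**Gauging:**
- **Thickness:** touching each bar lightly at 25 mm from the mouth gave a shank of about 17 mm.
- **Wedge:** resistance began at about 50 mm, with almost no sideways force. I stopped at about 6.6 N along the slot.
- **Pointer:** after I drew the peg back, its tips stood about 53 mm from the mouth, short of the 60 mm line.

**Hanging:** the peg went in with no noticeable side force, and the collar touched down at the expected height. Pictures after release show it upright on the step. The pair-block pegs, stored pegs and bystanders appear unmoved, judged by eye.

**Differences in the checks:**
- **Pointer reading:** it is about 3 mm beyond the nominal 50 mm. The hand moved about 3 mm past first contact while the force built up. I take that to be give in the grip or contact plus measurement error. The size reading is still clear.
- **Camera offset:** the wrist camera was about 0.8 mm off sideways compared with touch. I corrected for that both in the slot and at the rack hole.

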